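# Rock the gummed medium locating plug free and hold it clear

### The arm

A 6-joint arm with a two-finger parallel gripper is mounted at the origin on the work surface. World frame = base frame: x ahead of the robot, y to its left, z up, the work surface at z = 0. Lengths are in m, angles in rad, forces in N, time in s.
With the tool pointing down it reaches from about 0.25 to 0.725 m from the base axis. Payload 4 kg.
Tool frame: the origin (TCP) lies midway between the tips of the shut fingers; the grasp point (between the pads) lies 19 mm behind it; x points along the fingers, z is the direction in which the jaws open and shut, and the axes are right-handed (so a half turn about x gives the same grasp; the last joint's range is limited). The gripper opens to 85 mm and grips with 20 to 120 N. Pads are 22 mm wide; open, the fingers measure 114 mm over their backs; the gripper's body (76 mm by 85 mm) begins 54 mm behind the grasp point. The pads swing forward as they close: fully open they stand 13 mm farther back than shut.
Start: joints at [1.325, 0.241, 0.005, 1.335, 0, 1.571], TCP at [0.122, 0.485, 0.231] pointing down, gripper open.
Joint ranges: [-2.72, 2.72], [-1.05, 1.87], [-1.09, 1.28], [-1.99, 2.15], [-1.42, 1.44], [-3.14, 3.14]. Speed limits (rad/s): [2.79, 2.79, 3.14, 3.14, 3.14, 3.14].

### API

Orientations are given as a unit quaternion [x, y, z, w].
In Python, from plant import robot gives the robot as it stands.
- The arm moves only by the tool move_arm, never from a script. Its argument "deltas" is a list of rows, each a list of 7 numbers: the shift along the tool's x, y, z in cm, then the turn, a rotation vector about the tool's x, y, z in rad, then the opening, from 0 (shut) to 1 (fully open). A call has 1 to 12 rows; each row is the pose to reach, as a shift and turn from the pose measured when the call began, along the tool's axes at that moment; what a row does not reach only later rows make up. A row lasts 1/12 s, in which the tool goes at most 41.7 mm and 7.16 degrees, less where a joint would pass 70% of its speed; a pose out of reach is approached as far as the arm can. A call with a gripper value outside its range is refused whole. The fingers move at their own pace and stop on an object; the grip force is fixed at half the most. Time passes only in rows, so rows that repeat a pose let the fingers close. It gives the time, the measured TCP pose, the force and the opening at its end, in the units of the state.
- robot.sense(): the state, without advancing time (a new reading comes with each control period).
- robot.camera(name): name is "scene" or "top" or "wrist"; returns the picture (384x512x3 uint8, blue, green, red); there is no depth.
- robot.calibration(name): a dict with "fx", "fy", "cx", "cy" (pixels), "position" and "attitude" of the camera in the world; the wrist camera has in their place "mount" (4x4, takes a point from camera to tool coordinates, whose origin is the TCP and whose axes are the tool frame's). Camera axes: x right, y up, looking along -z (the intrinsics and any distortion apply to the point x, -y, -z); pixel columns grow to the right and rows downward; lengths in m; the calibration is good to about 2 mm. A picture is of the moment at which its call begins: read the wrist's pose just before it. calibration takes no time and is no camera call.
- robot.finish_job(): hands the job in, once; it reports no verdict.
Trained networks look in the newest picture that a camera, given by its name, has taken for a name from the list of things; names that differ only in an ending like _2 or _b are one class to them, and where a whole thing is asked for, a point or a joint stands for the part that bears it (a point fixed in the world has none). Each returns a list of dicts, best first, with "confidence" (0 to 1); they miss things now and then, are a little off and sometimes report something else, mostly with a low value. They report only what shows in the picture. A call takes as long as a camera call. They do not tell look-alikes from the thing itself.
- robot.silhouettes(camera, thing): "mask" (384x512 bool, what is visible of it) and "bbox" ([left, top, right, bottom] in pixels, round what is visible of it).
- robot.mark_of(camera, thing): "location" ([column, row] in pixels: a listed point, or the origin of a listed thing).
The state is a dict: "time_s": time; "joint_pos": joint angles; "joint_vel": joint speeds; "effort": joint torques, N m; "tcp_pos": TCP position; "eef_rot": TCP orientation; "ft_force": force on the tool from outside, world axes, zero at the start; "torque": the same for the moment, N m; "grip_width": opening from 0.0 (shut) to 1.0 (fully open).
Only numpy, scipy, OpenCV 4.12 (cv2) and the standard library are available. Lean on these libraries where they do the work, as an engineer would, in place of code of your own. Each camera call takes 0.05 s, during which the arm holds its last target. There are 200 camera calls.

### The job

Three locating plugs are stuck in the mug-painting stand: take the medium-sized one by its grip bar and rock it side to side, along the row, until both stiff cheeks that hook its collar are shoved back. Then lift it straight out and finish still holding it, upright and still, its foot just clear above the cheeks of its own station (by no more than about 5 cm). Leave the other plugs and everything else as they are, and do not push at the stand with the fingers.

Things in the scene. Friction and masses are not known exactly. Their poses are not given: they have to be found in the camera images.
- plug_medium: the medium locating plug, about 150 g. Origin under its foot, z up; x, y along the stand's when seated. Heights in mm: aluminium stem 24 (x) by 12 (y) from 0; collar 24 by 26 at 34-40; wooden disc of diameter 68 at 58-66; wooden grip bar 14 (x) by 32 (y) at 66-108, to be pinched across its 14 mm. The one to take; same materials as the others.
- plug_small: the small locating plug, about 150 g. Origin under its foot, z up; x, y along the stand's when seated. Heights in mm: aluminium stem 24 (x) by 12 (y) from 0; collar 24 by 26 at 34-40; wooden disc of diameter 56 at 58-66; wooden grip bar 14 (x) by 32 (y) at 66-108, to be pinched across its 14 mm. Leave it.
- plug_large: the large locating plug, about 150 g. Origin under its foot, z up; x, y along the stand's when seated. Heights in mm: aluminium stem 24 (x) by 12 (y) from 0; collar 24 by 26 at 34-40; wooden disc of diameter 80 at 58-66; wooden grip bar 14 (x) by 32 (y) at 66-108, to be pinched across its 14 mm. Leave it.
- stand: fixed board 120 (x) by 400 (y) by 12 mm, origin under its middle on the table, z up. Three like stations in a row along its y, 125 mm apart, a plug in each (which is where varies). The foot stands in a pocket 8 mm deep, 1 mm play. On the +y and -y side of each plug a steel cheek, top 47.5 mm above the board, hooks a lip over the collar (4 mm overlap, 2.5 mm gap), so a straight pull is blocked.
- station0 (a point): station 0: middle of the pocket's floor, on the board's top, at y = 125 mm of the stand, 12 mm above the table
- cheek0_left (a joint): stiff cheek of station 0, on its +y side: metres shoved outwards (+y); 0 = hooked over the collar, 0.0065 = stop, free from about 0.004. Leaning the plug about its foot towards +y by 0.2 rad (18 mm at the grip bar) shoves it back; it takes about 6 N at the collar and stays where shoved. With both cheeks back the plug, upright, lifts out freely
- cheek0_right (a joint): stiff cheek of station 0, on its -y side: metres shoved outwards (-y); 0 = hooked over the collar, 0.0065 = stop, free from about 0.004. Leaning the plug about its foot towards -y by 0.2 rad (18 mm at the grip bar) shoves it back; it takes about 6 N at the collar and stays where shoved. With both cheeks back the plug, upright, lifts out freely
- station1 (a point): station 1: middle of the pocket's floor, on the board's top, at y = 0 mm of the stand, 12 mm above the table
- cheek1_left (a joint): stiff cheek of station 1, on its +y side: metres shoved outwards (+y); 0 = hooked over the collar, 0.0065 = stop, free from about 0.004. Leaning the plug about its foot towards +y by 0.2 rad (18 mm at the grip bar) shoves it back; it takes about 6 N at the collar and stays where shoved. With both cheeks back the plug, upright, lifts out freely
- cheek1_right (a joint): stiff cheek of station 1, on its -y side: metres shoved outwards (-y); 0 = hooked over the collar, 0.0065 = stop, free from about 0.004. Leaning the plug about its foot towards -y by 0.2 rad (18 mm at the grip bar) shoves it back; it takes about 6 N at the collar and stays where shoved. With both cheeks back the plug, upright, lifts out freely
- station2 (a point): station 2: middle of the pocket's floor, on the board's top, at y = -125 mm of the stand, 12 mm above the table
- cheek2_left (a joint): stiff cheek of station 2, on its +y side: metres shoved outwards (+y); 0 = hooked over the collar, 0.0065 = stop, free from about 0.004. Leaning the plug about its foot towards +y by 0.2 rad (18 mm at the grip bar) shoves it back; it takes about 6 N at the collar and stays where shoved. With both cheeks back the plug, upright, lifts out freely
- cheek2_right (a joint): stiff cheek of station 2, on its -y side: metres shoved outwards (-y); 0 = hooked over the collar, 0.0065 = stop, free from about 0.004. Leaning the plug about its foot towards -y by 0.2 rad (18 mm at the grip bar) shoves it back; it takes about 6 N at the collar and stays where shoved. With both cheeks back the plug, upright, lifts out freely
- mug_a: blue mug, 74 mm mouth, 80 mm high; bystander, origin at its underside
- mug_b: green mug, 80 mm mouth, 85 mm high; bystander, origin at its underside
- tin: paint tin, 100 mm across, 110 mm high; bystander, origin at its underside
- jar_a: paint jar, 52 mm across, 60 mm high, just behind the stand; bystander, origin at its underside
- jar_b: paint jar, 52 mm across, 60 mm high; bystander, origin at its underside
- brush: paint brush 170 mm long lying along the front of the stand; bystander, origin at its underside
- tin_lid: tin lid, 100 mm disc, 8 mm thick; bystander, origin at its underside
- plug_small_top (a point): top middle of the small plug's grip bar, 108 mm above its foot
- plug_large_top (a point): top middle of the large plug's grip bar, 108 mm above its foot
There are look-alikes about, which are no part of the job. Leave any orange or turquoise look-alike of the plug_medium alone.

How it is judged:
By the outcome, as a careful person would: the job done as asked, in the order asked, and still so for the second after the job is handed in, while the arm keeps its last pose, push and grip.
It also fails if it takes over 45 s, if anything falls off the work surface, if the arm or the gripper's body presses on something with over 40 N, if the wrist force passes 120 N, or if a joint passes its speed limit or range.

## Working session

There is one attempt and no reset: what is moved stays moved. The work goes in short steps, Python scripts to look and compute and a tool call to move; the robot and the scene stay as the last step left them, time stands still between calls to the robot, and variables do not carry over. Pictures are saved under pics/ and viewed, about 8 in all and at most 12, crops included, and the job is handed in when it is done.

Besides the shell and the picture viewer there is one more tool, called after ">>>" as name([rows], argument=value, ...), one row to a line, values as JSON. move_arm: Moves the arm, as the interface text tells. Its arguments: {"type":"object","properties":{"deltas":{"type":"array","items":{"type":"array","items":{"type":"number"}}}},"required":["deltas"]}

```bash
mkdir -p pics; ls; python3 - <<'E'
from plant import robot
import cv2
for n in("scene","top"):
    im=robot.camera(n); cv2.imwrite(f"pics/{n}0.png",im)
    print(n,robot.calibration(n))
    for t in("plug_medium","plug_small","plug_large","stand","plug_small_top","plug_large_top","station0","station1","station2","jar_a","brush"):
        print(t,[(r["confidence"],[round(float(v)) for v in r["location"]]) for r in robot.mark_of(n,t)][:4])
print(robot.calibration("wrist"));s=robot.sense();print(s)
E
```

```text
pics
scene {'fx': 431.91588154451, 'fy': 431.91588154451, 'cx': 254.07736054268395, 'cy': 194.1661565286663, 'position': array([1.02237535, 0.65870746, 1.08017004]), 'attitude': array([0.10735008, 0.33133109, 0.88566553, 0.30707042])}
plug_medium [(0.81, [268, 179]), (0.81, [274, 153]), (0.77, [242, 158]), (0.76, [150, 205])]
plug_small [(0.76, [229, 213])]
plug_large [(0.77, [243, 246])]
stand [(0.68, [230, 216]), (0.27, [217, 187])]
plug_small_top [(0.52, [230, 190])]
plug_large_top [(0.62, [230, 215]), (0.59, [245, 220])]
station0 [(0.91, [242, 246]), (0.91, [230, 211]), (0.6, [215, 188]), (0.4, [394, 285])]
station1 [(0.91, [242, 246]), (0.91, [230, 211]), (0.6, [215, 188]), (0.4, [394, 285])]
station2 [(0.91, [242, 246]), (0.91, [230, 211]), (0.6, [215, 188]), (0.4, [394, 285])]
jar_a [(0.75, [217, 125]), (0.6, [205, 241])]
brush [(0.69, [264, 213])]
top {'fx': 486.78708469209766, 'fy': 486.78708469209766, 'cx': 268.8548225892049, 'cy': 182.23732195051073, 'position': array([0.41324572, 0.01383501, 1.67307988]), 'attitude': array([ 0.02753824, -0.03437915, -0.70450697,  0.708328
[... 1083 characters left out ...]
000000e+00]])}
{'time_s': 1.2, 'joint_pos': array([ 1.32500245e+00,  2.40601935e-01,  5.01137503e-03,  1.33519494e+00,
       -1.66205664e-05,  1.57078885e+00]), 'joint_vel': array([-8.06715493e-05,  2.09712162e-03,  1.45573372e-03,  1.52687586e-03,
        8.76594338e-04, -2.32447808e-03]), 'effort': array([ 7.43170094e-04, -3.72226596e+01,  2.52688354e+01,  1.62703294e-03,
       -9.19823424e-05,  6.15601095e-06]), 'tcp_pos': array([0.12166982, 0.48497785, 0.23130985]), 'eef_rot': array([-0.4349393 ,  0.55751448,  0.43493474,  0.55752774]), 'ft_force': array([-0.13258999, -0.20976895, -0.26980065]), 'torque': array([-0.0253582 , -0.00660673, -0.08605456]), 'grip_width': 1.0031715357540991}
```

```bash
python3 - <<'E'
import cv2
a=cv2.imread("pics/scene0.png")[100:290,120:320];b=cv2.imread("pics/top0.png")[110:290,210:410]
a=cv2.resize(a,(600,570),interpolation=cv2.INTER_CUBIC);b=cv2.resize(b,(660,594),interpolation=cv2.INTER_CUBIC)
cv2.imwrite("pics/a.png",a);cv2.imwrite("pics/b.png",b)
E
```

```text
(no output)
```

View pics/a.png

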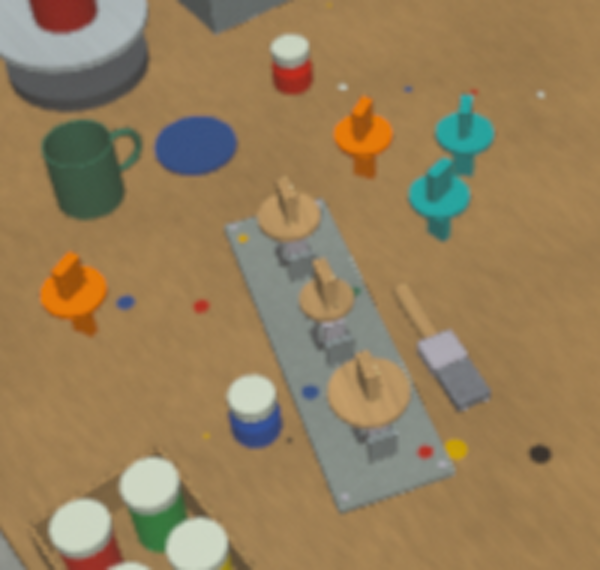

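View pics/b.png

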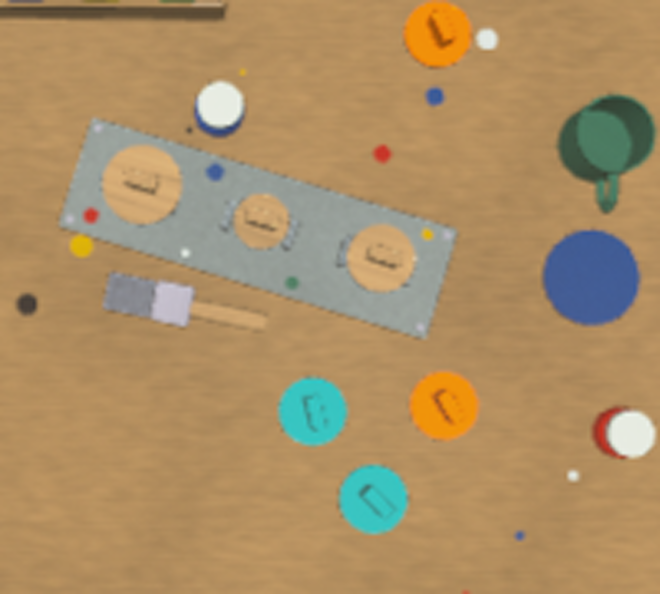

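```bash
cat > h.py <<'E'
import numpy as np
from scipy.spatial.transform import Rotation as R
from plant import robot
def cam(n,s=None):
    c=robot.calibration(n)
    if n=="wrist":
        T=np.eye(4);T[:3,:3]=R.from_quat(s["eef_rot"]).as_matrix();T[:3,3]=s["tcp_pos"];M=T@c["mount"]
        return c,M[:3,3],M[:3,:3]
    return c,np.array(c["position"]),R.from_quat(c["attitude"]).as_matrix()
def onz(n,px,z,s=None):
    c,p,A=cam(n,s);d=A@np.array([(px[0]-c["cx"])/c["fx"],-(px[1]-c["cy"])/c["fy"],-1.]);return p+d*(z-p[2])/d[2]
def proj(n,X,s=None):
    c,p,A=cam(n,s);q=A.T@(np.array(X)-p);return c["cx"]-c["fx"]*q[0]/q[2],c["cy"]+c["fy"]*q[1]/q[2]
E
python3 - <<'E'
from h import *
c=[(93,118),(456,230),(424,338),(60,228)]
P=[onz("top",(210+u/3.3,110+v/3.3),.012) for u,v in c]
for p in P: print(p.round(4))
print([round(np.linalg.norm(P[i]-P[(i+1)%4]),4) for i in range(4)])
m=np.mean(P,0);d=(P[1]+P[2]-P[0]-P[3])[:2];d/=np.linalg.norm(d)
print("mid",m.round(4),"row dir",d,"angle",np.degrees(np.arctan2(d[1],d[0])))
for k in(-1,0,1):print(k,(m[:2]+.125*k*d).round(4))
for u,v in[(381,258),(262,221),(142,184)]:print("disc top",onz("top",(210+u/3.3,110+v/3.3),.078).round(4))
for u,v in[(289,214),(326,297),(369,391)]:print("disc scene",onz("scene",(120+u/3,100+v/3),.076).round(4))
E
```

```text
[0.6847 0.1044 0.012 ]
[ 0.5695 -0.2742  0.012 ]
[ 0.4572 -0.24    0.012 ]
[0.5692 0.1375 0.012 ]
[np.float64(0.3958), np.float64(0.1174), np.float64(0.3937), np.float64(0.1202)]
mid [ 0.5701 -0.0681  0.012 ] row dir [-0.28783529 -0.95767993] angle -106.72840203747393
-1 [0.6061 0.0517]
0 [ 0.5701 -0.0681]
1 [ 0.5342 -0.1878]
disc top [ 0.5348 -0.1876  0.078 ]
disc top [ 0.5712 -0.0688  0.078 ]
disc top [0.6076 0.0512 0.078 ]
disc scene [ 0.5358 -0.1845  0.076 ]
disc scene [ 0.5729 -0.065   0.076 ]
disc scene [0.6094 0.056  0.076 ]
```

```bash
cat >> h.py <<'E'
def goalrot(yawz,lean=0,s=None):
    pass
def delta(p,A):
    "tool-frame shift (cm), turn to reach pose p, A"
    s=robot.sense();Q=R.from_quat(s["eef_rot"])
    return (Q.inv().apply(np.array(p)-s["tcp_pos"])*100).round(2),(Q.inv()*R.from_matrix(A)).as_rotvec().round(4)
def down(zdir):
    x=np.array([0,0,-1.]);z=np.array([*zdir,0.]);z/=np.linalg.norm(z);return np.column_stack([x,np.cross(z,x),z])
E
sed -i '/def goalrot/,+1d' h.py
python3 - <<'E'
from h import *
for e in((.958,-.288),(-.958,.288)):
    print(delta([.5345,-.1872,.25],down(e)))
print(R.from_quat(robot.sense()["eef_rot"]).as_matrix().round(3))
E
```

```text
(array([ -1.87, -56.4 , -55.15]), array([1.617, 0.   , 0.   ]))
(array([ -1.87, -56.4 , -55.15]), array([-1.5246, -0.    ,  0.    ]))
[[ 0.    -0.97   0.243]
 [ 0.     0.243  0.97 ]
 [-1.    -0.     0.   ]]
```

>>> move_arm([
  [-1.9,-56.4,-55.15,1.617,0,0,0.6],
  [-1.9,-56.4,-55.15,1.617,0,0,0.6],
  [-1.9,-56.4,-55.15,1.617,0,0,0.6],
  [-1.9,-56.4,-55.15,1.617,0,0,0.6],
  [-1.9,-56.4,-55.15,1.617,0,0,0.6],
  [-1.9,-56.4,-55.15,1.617,0,0,0.6],
  [-1.9,-56.4,-55.15,1.617,0,0,0.6],
  [-1.9,-56.4,-55.15,1.617,0,0,0.6],
  [-1.9,-56.4,-55.15,1.617,0,0,0.6],
  [-1.9,-56.4,-55.15,1.617,0,0,0.6],
  [-1.9,-56.4,-55.15,1.617,0,0,0.6],
  [-1.9,-56.4,-55.15,1.617,0,0,0.6],
])

```text
time_s: 2.2
tcp_pos: [0.384, 0.057, 0.2438]
eef_rot: [0.064, 0.704, -0.064, 0.705]
ft_force: [0.5, 0.9, -0.4]
grip_width: 0.598
```

```bash
python3 - <<'E'
from h import *
print(robot.sense()["joint_pos"].round(3));print(delta([.5345,-.1872,.25],down((.958,-.288))))
E
```

```text
[ 0.147  0.011 -0.229  1.329  0.     1.9  ]
(array([ -0.61, -21.3 ,  19.22]), array([ 0.1106,  0.0012, -0.0007]))
```

>>> move_arm([
  [-0.6,-21.3,19.2,0.111,0,0,0.6],
  [-0.6,-21.3,19.2,0.111,0,0,0.6],
  [-0.6,-21.3,19.2,0.111,0,0,0.6],
  [-0.6,-21.3,19.2,0.111,0,0,0.6],
  [-0.6,-21.3,19.2,0.111,0,0,0.6],
  [-0.6,-21.3,19.2,0.111,0,0,0.6],
  [-0.6,-21.3,19.2,0.111,0,0,0.6],
  [-0.6,-21.3,19.2,0.111,0,0,0.6],
  [-0.6,-21.3,19.2,0.111,0,0,0.6],
  [-0.6,-21.3,19.2,0.111,0,0,0.6],
])

```text
time_s: 3.03
tcp_pos: [0.5338, -0.1869, 0.2493]
eef_rot: [0.104, 0.7, -0.103, 0.699]
ft_force: [-0.5, 0.6, 0.8]
grip_width: 0.598
```

```bash
python3 - <<'E'
from h import *
import cv2
s=robot.sense();print(s["tcp_pos"],s["joint_pos"].round(3),s["ft_force"])
im=robot.camera("wrist")
e=np.array([.958,-.288]);d=np.array([-.288,-.958]);c=np.array([.5345,-.1872])
for z,a,b in((.120,.007,.016),):
    for i,j in((1,1),(1,-1),(-1,-1),(-1,1)):
        u=proj("wrist",[*(c+i*a*e+j*b*d),z],s);cv2.circle(im,(round(u[0]),round(u[1])),2,(0,0,255),-1)
for t in np.linspace(0,6.28,40):
    u=proj("wrist",[*(c+.034*np.array([np.cos(t),np.sin(t)])),.078],s);cv2.circle(im,(round(u[0]),round(u[1])),1,(255,0,0),-1)
cv2.imwrite("pics/w1.png",cv2.resize(im,(768,576)))
for r in robot.mark_of("wrist","plug_medium"):print(r["confidence"],onz("wrist",r["location"],.012,s).round(4))
E
```

```text
[ 0.53382949 -0.18689073  0.24933353] [-3.370e-01  3.670e-01  2.270e-01  1.431e+00  1.000e-03  1.526e+00] [-0.51727268  0.62280791  0.84023444]
0.94 [ 0.3035 -0.1787  0.012 ]
0.84 [ 0.3912 -0.1204  0.012 ]
0.83 [ 0.3969 -0.2433  0.012 ]
0.78 [ 0.7631 -0.2415  0.012 ]
0.72 [ 0.5357 -0.1867  0.012 ]
```

View pics/w1.png

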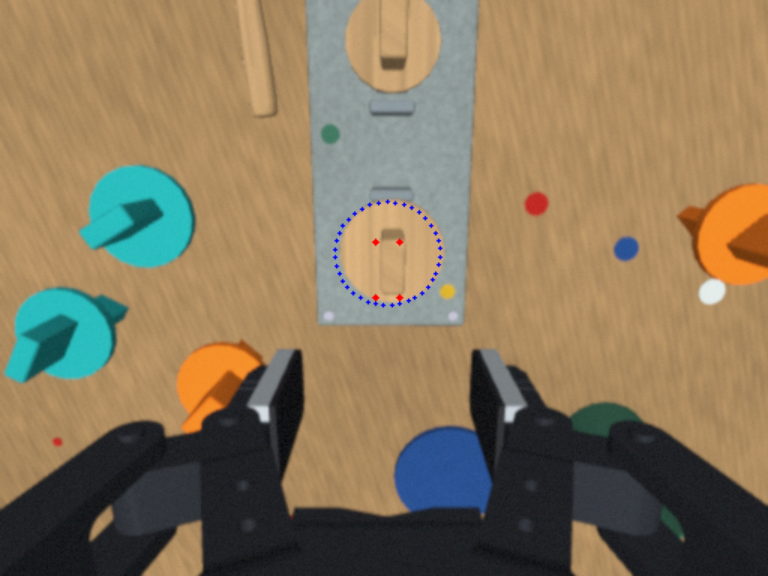

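```bash
python3 - <<'E'
from h import *
print(delta([.5358,-.1874,.083],down((.958,-.288))))
E
```

```text
(array([16.72, -0.1 ,  0.22]), array([ 0.0009,  0.0009, -0.001 ]))
```

>>> move_arm([
  [2,-0.1,0.2,0,0,0,0.5],
  [4,-0.1,0.2,0,0,0,0.5],
  [6,-0.1,0.2,0,0,0,0.5],
  [8,-0.1,0.2,0,0,0,0.5],
  [10,-0.1,0.2,0,0,0,0.5],
  [11.5,-0.1,0.2,0,0,0,0.5],
  [13,-0.1,0.2,0,0,0,0.5],
  [14.5,-0.1,0.2,0,0,0,0.5],
  [15.7,-0.1,0.2,0,0,0,0.5],
  [16.4,-0.1,0.2,0,0,0,0.5],
  [16.7,-0.1,0.2,0,0,0,0.5],
  [16.7,-0.1,0.2,0,0,0,0.5],
])

```text
time_s: 4.13
tcp_pos: [0.5352, -0.1865, 0.0833]
eef_rot: [0.102, 0.699, -0.102, 0.7]
ft_force: [-0.3, 0.2, 0.2]
grip_width: 0.501
```

```bash
python3 - <<'E'
from h import *
import cv2
s=robot.sense();print(s["tcp_pos"],s["ft_force"],s["torque"])
w=robot.camera("wrist");t=robot.camera("scene")
t=cv2.resize(t[130:290,150:310],(384,384),interpolation=cv2.INTER_CUBIC)
cv2.imwrite("pics/g1.png",np.hstack([cv2.resize(w[120:384,128:384],(384,384)),t]))
E
```

```text
[ 0.53522857 -0.18645374  0.0833116 ] [-0.33683563  0.24337058  0.21446986] [-0.03192826  0.02783253  0.02669289]
```

View pics/g1.png

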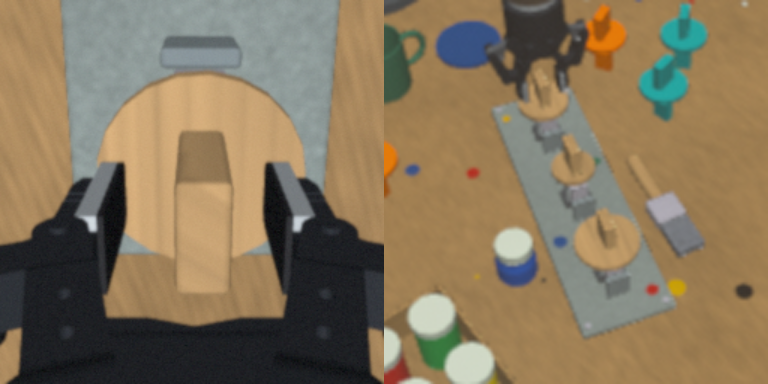

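```bash
python3 - <<'E'
from h import *
s=robot.sense();y=np.array([.288,.958]);c=np.array([.5373,-.187])
for k in(1,-1):
    u=proj("wrist",[*(c+k*.016*y),.120],s);print((u[0]-128)*1.5,(u[1]-120)*384/264)
print(delta([.5373,-.187,.083],down((.958,-.288))))
E
```

```text
197.5078034546996 182.73797411333638
197.04741880853413 295.3017088403649
(array([0.12, 0.05, 0.11]), array([ 0.0015,  0.0024, -0.001 ]))
```

>>> move_arm([
  [0.05,0.0,0.15,0,0,0,0.5],
  [0.05,0.0,0.2,0,0,0,0.3],
  [0.05,0.0,0.2,0,0,0,0.2],
  [0.05,0.0,0.2,0,0,0,0],
  [0.05,0.0,0.2,0,0,0,0],
  [0.05,0.0,0.2,0,0,0,0],
  [0.05,0.0,0.2,0,0,0,0],
  [0.05,0.0,0.2,0,0,0,0],
  [0.05,0.0,0.2,0,0,0,0],
])

```text
time_s: 4.98
tcp_pos: [0.5384, -0.1879, 0.0843]
eef_rot: [0.102, 0.698, -0.102, 0.701]
ft_force: [-0.3, 0.3, 5.7]
grip_width: 0.16
```

```bash
python3 - <<'E'
from h import *
s=robot.sense();print(s["tcp_pos"],s["ft_force"],s["torque"],s["grip_width"]*85)
print(delta([.5373,-.187,.083],down((.958,-.288))))
E
```

```text
[ 0.53844531 -0.18792407  0.08431784] [-0.25032275  0.25293332  5.70422117] [0.00063477 0.05383875 0.00408425] 13.56398810111516
(array([ 0.13,  0.06, -0.14]), array([ 0.0014,  0.0036, -0.0008]))
```

>>> move_arm([
  [0,-0.29,0,0,0,0.04,0],
  [0,-0.58,0,0,0,0.08,0],
  [0,-0.87,0,0,0,0.12,0],
  [0,-1.15,0,0,0,0.16,0],
  [0.02,-1.44,0,0,0,0.2,0],
  [0.04,-1.6,0,0,0,0.22,0],
  [0.04,-1.6,0,0,0,0.22,0],
  [0.04,-1.6,0,0,0,0.22,0],
])

```text
time_s: 5.65
tcp_pos: [0.534, -0.2021, 0.0836]
eef_rot: [0.18, 0.683, -0.024, 0.708]
ft_force: [2.0, 3.7, 1.9]
grip_width: 0.156
```

```bash
cat > look.py <<'E'
from h import *
import cv2,sys
s=robot.sense();Q=R.from_quat(s["eef_rot"])
print(s["tcp_pos"],"ft tool",Q.inv().apply(s["ft_force"]).round(1),"tq tool",Q.inv().apply(s["torque"]).round(2),s["grip_width"])
x=Q.as_matrix()[:,0];print("lean along y_tool-row",np.degrees(0)+x@np.array([.288,.958,0]),"across",x@np.array([.958,-.288,0]))
A=np.array([.5384,-.1879,.0843]);D=s["tcp_pos"]-A;print("disp row,across,z",(D@np.array([.288,.958,0])).round(4),(D@np.array([.958,-.288,0])).round(4),D[2].round(4))
print("to upright start",delta(A,down((.958,-.288))))
if len(sys.argv)>1:
    w=robot.camera("wrist");t=robot.camera("scene");t=cv2.resize(t[115:235,170:290],(384,384),interpolation=cv2.INTER_CUBIC)
    cv2.imwrite(sys.argv[1],np.hstack([cv2.resize(w[90:384,100:394],(384,384)),t]))
E
python3 look.py pics/l1.png
```

```text
[ 0.53397822 -0.20210283  0.08356689] ft tool [-1.   4.5  0.8] tq tool [ 0.11 -0.13  0.97] 0.15591578568214992
lean along y_tool-row 0.2220743324598551 across 0.0024972334972666733
disp row,across,z -0.0149 -0.0001 -0.0007
to upright start (array([0.26, 1.47, 0.02]), array([ 0.0018,  0.0027, -0.2239]))
```

View pics/l1.png

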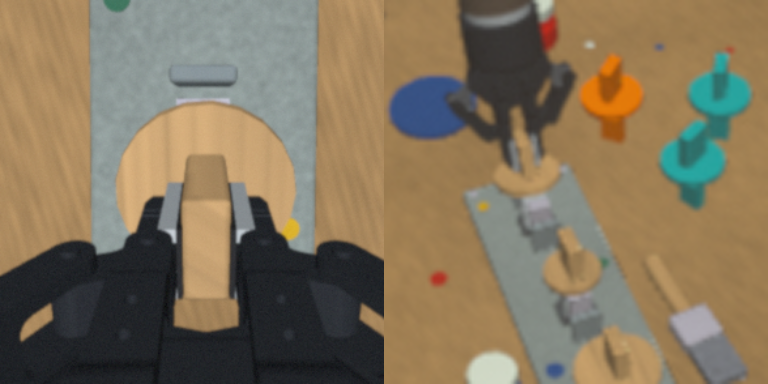

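>>> move_arm([
  [0,-0.1,0,0,0,0.015,0],
  [0,-0.2,0,0,0,0.03,0],
  [0,-0.2,0,0,0,0.03,0],
])

```text
time_s: 6.0
tcp_pos: [0.5336, -0.2033, 0.0831]
eef_rot: [0.19, 0.68, -0.012, 0.708]
ft_force: [2.6, 6.5, 1.9]
grip_width: 0.156
```

```bash
python3 look.py
```

```text
[ 0.53360536 -0.20329217  0.08313137] ft tool [-0.1  7.2  0.6] tq tool [ 0.04 -0.2   0.94] 0.15583096393123327
lean along y_tool-row 0.25336794911349797 across 0.002206475262033056
disp row,across,z -0.0161 -0.0002 -0.0012
to upright start (array([0.3 , 1.59, 0.02]), array([ 0.0024,  0.0025, -0.2561]))
```

>>> move_arm([
  [0.05,0.3,0,0,0,-0.05,0],
  [0.1,0.6,0,0,0,-0.1,0],
  [0.16,0.95,0,0,0,-0.15,0],
  [0.22,1.28,0,0,0,-0.2,0],
  [0.3,1.6,0,0,0,-0.255,0],
  [0.3,1.6,0,0,0,-0.255,0],
])

```text
time_s: 6.5
tcp_pos: [0.5385, -0.187, 0.0844]
eef_rot: [0.1, 0.699, -0.102, 0.701]
ft_force: [-1.0, -0.2, 1.5]
grip_width: 0.154
```

```bash
python3 look.py
```

```text
[ 0.5384634  -0.18700805  0.08435573] ft tool [-1.5 -0.5 -0.9] tq tool [ 0.01 -0.04  0.04] 0.15448449914509518
lean along y_tool-row -0.0017194831342714839 across 0.002904413085059006
disp row,across,z 0.0009 -0.0002 0.0001
to upright start (array([ 0.01, -0.09,  0.02]), array([0.0047, 0.0029, 0.0017]))
```

>>> move_arm([
  [0,0.22,0,0,0,-0.04,0],
  [0,0.5,0,0,0,-0.08,0],
  [0,0.8,0,0,0,-0.12,0],
  [0,1.08,0,0,0,-0.16,0],
  [0.02,1.36,0,0,0,-0.2,0],
  [0.05,1.6,0,0,0,-0.235,0],
  [0.07,1.75,0,0,0,-0.255,0],
  [0.07,1.75,0,0,0,-0.255,0],
  [0.07,1.75,0,0,0,-0.255,0],
])

```text
time_s: 7.25
tcp_pos: [0.5431, -0.1722, 0.084]
eef_rot: [0.011, 0.706, -0.191, 0.682]
ft_force: [-1.9, -4.6, 3.8]
grip_width: 0.158
```

```bash
python3 look.py
```

```text
[ 0.54307643 -0.17217085  0.08403682] ft tool [-2.4 -5.7 -0.5] tq tool [-0.01  0.02 -0.36] 0.1580600173127564
lean along y_tool-row -0.25612971995483597 across 0.003747518554630615
disp row,across,z 0.0164 -0.0 -0.0003
to upright start (array([ 0.39, -1.59, -0.  ]), array([0.0029, 0.0034, 0.2589]))
```

>>> move_arm([
  [0.06,-0.3,0,0,0,0.05,0],
  [0.13,-0.6,0,0,0,0.1,0],
  [0.21,-0.95,0,0,0,0.15,0],
  [0.29,-1.28,0,0,0,0.2,0],
  [0.38,-1.58,0,0,0,0.258,0],
  [0.38,-1.58,0,0,0,0.258,0],
])

```text
time_s: 7.75
tcp_pos: [0.5378, -0.1896, 0.0843]
eef_rot: [0.104, 0.698, -0.102, 0.701]
ft_force: [0.0, 0.9, 2.1]
grip_width: 0.158
```

```bash
python3 look.py pics/u1.png
```

```text
[ 0.53779921 -0.1895807   0.08433335] ft tool [-2.1  0.9 -0.2] tq tool [ 0.01 -0.01  0.51] 0.15833356567316229
lean along y_tool-row 0.0030437236421010966 across 0.0029794452066451925
disp row,across,z -0.0018 -0.0001 0.0
to upright start (array([0.  , 0.18, 0.01]), array([-0.0009,  0.003 , -0.003 ]))
```

View pics/u1.png

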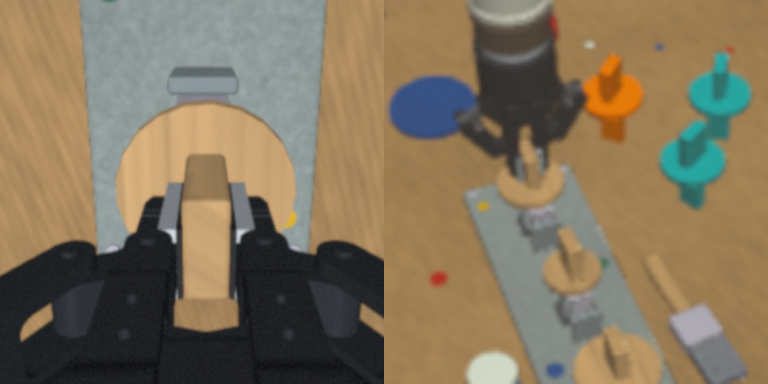

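>>> move_arm([
  [0,0.15,0,0,0,0,0],
  [-0.15,0.17,0,0,0,0,0],
  [-0.3,0.17,0,0,0,0,0],
  [-0.45,0.17,0,0,0,0,0],
  [-0.6,0.17,0,0,0,0,0],
])

```text
time_s: 8.27
tcp_pos: [0.5383, -0.1866, 0.09]
eef_rot: [0.101, 0.699, -0.103, 0.7]
ft_force: [-0.2, -0.3, -1.9]
grip_width: 0.158
```

```bash
python3 look.py
```

```text
[ 0.53828903 -0.18658147  0.08998711] ft tool [ 1.9 -0.3 -0.1] tq tool [ 0.    0.02 -0.04] 0.15783166874204127
lean along y_tool-row -0.002070341429528917 across 0.0016390596325609353
disp row,across,z 0.0012 -0.0005 0.0057
to upright start (array([ 0.57, -0.12,  0.05]), array([0.0023, 0.0016, 0.0021]))
```

>>> move_arm([
  [-0.4,-0.1,0,0,0,0,0],
  [-0.9,-0.1,0,0,0,0,0],
  [-1.5,-0.1,0,0,0,0,0],
  [-2.2,-0.1,0,0,0,0,0],
  [-3,-0.1,0,0,0,0,0],
  [-3.8,-0.1,0,0,0,0,0],
  [-4.6,-0.1,0,0,0,0,0],
  [-5.3,-0.1,0,0,0,0,0],
  [-5.9,-0.1,0,0,0,0,0],
  [-6.3,-0.1,0,0,0,0,0],
  [-6.3,-0.1,0,0,0,0,0],
  [-6.3,-0.1,0,0,0,0,0],
])

```text
time_s: 9.27
tcp_pos: [0.538, -0.1874, 0.1531]
eef_rot: [0.101, 0.699, -0.103, 0.7]
ft_force: [-0.2, -0.3, -1.8]
grip_width: 0.153
```

```bash
python3 look.py pics/f1.png; python3 -c "
from h import *
s=robot.sense();print(s['time_s'],s['joint_vel'].round(3))"
```

```text
[ 0.53801479 -0.18743173  0.15312753] ft tool [ 1.8 -0.4 -0.1] tq tool [ 0.02  0.03 -0.01] 0.15297921439397807
lean along y_tool-row -0.002036967690736235 across 0.0019746708003362074
disp row,across,z 0.0003 -0.0005 0.0688
to upright start (array([ 6.88, -0.02,  0.04]), array([0.0022, 0.002 , 0.002 ]))
9.3667 [ 0.002  0.004 -0.001 -0.001  0.002 -0.   ]
```

View pics/f1.png

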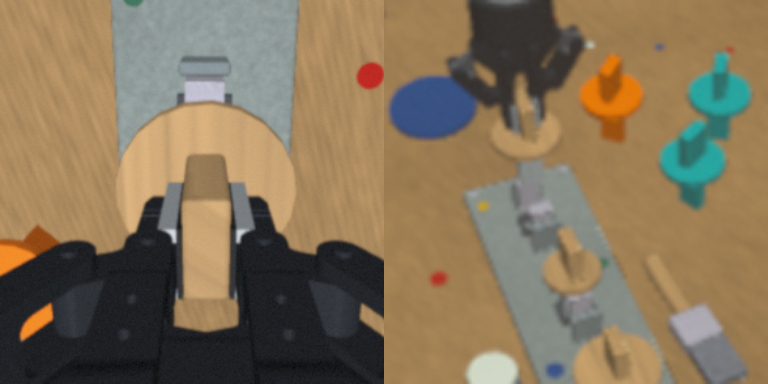

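```bash
python3 -c "
from plant import robot
print(robot.finish_job())"
```

```text
the job is handed in; nothing more can be done
None
```

The medium plug is out of its station, held upright and still with its foot about 2 cm above its own cheeks. I handed the job in after about 9.4 s on the robot's clock.

- **What I did:** I gripped the bar across its 14 mm and leaned the plug along the row by about 0.25 rad to each side. That moved the TCP about 16 mm each way with a side force of 6–7 N. I then brought it upright and lifted it straight up by 69 mm.
- **Lift check:** 6 mm into the lift the wrist force was only about 1.9 N, close to the plug's own weight, so both cheeks had let go. I didn't measure the cheek positions themselves.
- **Final checks:** The tool is within about 0.003 rad of vertical, and joint speeds are at most 0.004 rad/s. The grip width still matches the bar. The wrist picture shows no slip, and I put any tilt of the plug in the fingers at under about 0.02 rad.
- **Bystanders:** In the last pictures the small and large plugs, the brush and the look-alikes in view are where they were. I didn't check every other object again.
- **What disagreed:**
    - The cameras differed by 2–3 mm on where the bar was, so I centred the fingers using the wrist picture.
    - As the fingers closed they pressed the plug down with about 6 N.
    - After the second lean I returned about 2 mm too far, leaving a 0.5 N m moment at the wrist. It dropped to about zero once I corrected it during the lift.

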